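# Length check of a printed quadrant model on the bench dial gauge

### The job

The steel setting block is still lying on the bed of the length gauge: put it back in its wooden case. Then take the quadrant dental model (the short straight one with a solid base) from the white board, lay it flat on the gauge bed and, without ramming it, slide its flat heel against the sprung plunger until it sits square against both stop pins. Finish while still holding it pressed there, so that I can read the dial; leave the other models, the wash bottle and the scraper alone.

Things in the scene. Friction and masses are not known exactly. Their poses are not given: they have to be found in the camera images.
- gauge: Bench length gauge, fixed. Origin: centre of its underside; +x = pressing direction. Aluminium bed 230 (x) x 100 mm, flat top 14 mm above the origin. A dark steel head 30 mm high crosses it at x 25 to 45 mm; two stop pins and the plunger between them stick out of it towards -x. Behind it a round dial facing up (58 mm, at x = 80, top 24 mm above bed). Work is laid on the bed at x -115 to 0.
- stop_plane (a point): Point midway between the end faces of the two stop pins, at x = 15 mm, y = 0 of the gauge frame, 11 mm above the bed: where the middle of the model's heel must arrive.
- stop_left: Left fixed stop pin of the gauge, 7 mm diameter, 10 mm proud of the head; origin at the centre of its flat end face, at x = 15 mm, y = +11 mm of the gauge frame.
- stop_right: Right fixed stop pin, the same, at x = 15 mm, y = -11 mm of the gauge frame.
- plunger (a joint): Travel (m) of the dial's sprung plunger, a ball-ended 6 mm rod on the gauge's centre line, 11 mm above the bed: 0 = free, tip 10 mm in front of the stop pins; 0.010 = tip level with their faces (end of travel 0.0125). Its spring pushes back with about 3 N at first touch, 4.5 N at 0.010, and pushes the model away if it is let go.
- block: Loose plain steel setting block, 60 (x) x 24 (y) x 30 mm high, about 0.32 kg, two dark hole mouths on top. Starts on the gauge bed, clear of the plunger, its x within 0.25 rad of the gauge's x. Origin: centre of its underside.
- case: The setting block's shallow open wooden case, fixed, 112 (x) x 82 mm outside, walls 6 mm thick, rim 14 mm above the table, grey-lined inner floor 100 x 70 mm lying 6 mm above the table. Origin: centre of its underside.
- board: White flat board, 200 x 130 x 4 mm, fixed to the table, on which printed models stand. Origin: centre of its underside.
- model: Loose tan printed quadrant model, about 60 g: solid base 60 (x) x 34 (y) x 18 mm high with straight parallel sides, a row of teeth on top, 28 to 30 mm high in all. Its +x end is the heel, flat and square; its -x end is rounded. Origin: centre of its underside, 30 mm from either end. Starts on the white board, its x axis within 1.2 rad of the gauge's.
- model_heel (a point): Middle of the model's flat heel face, 30 mm in +x of its origin, 11 mm above its underside.
- arch: Bystander: loose tan horseshoe-shaped full-arch model, about 56 x 64 mm and 23 mm high, on the white board. Origin: underside, roughly its middle.
- arch_far: Bystander: another such horseshoe-shaped model, standing on the table beyond the gauge. Origin as for the first.
- wash_bottle: Bystander: loose white wash bottle, 68 mm diameter, 200 mm high with its blue spout, standing on the table. Origin: centre of its underside.
- scraper: Bystander: loose hand scraper lying on the table, black handle and 75 mm wide steel blade, 170 mm long. Origin: on its underside near the front of the handle.
Mind the look-alikes: they are no part of the job. Of the things like the block, leave any that is blue; of the rest the larger one is meant.

How it is judged (in metres and radians):
On the way, in this order (a step that is already met when the one before it is completed fails the run):
1. the setting block lies in its case, let go (z of block in the frame of case between 0.003 and 0.01 m and horizontal distance between block and case below 0.04 m and angle between block's own z axis and vertical below 0.1 rad and contact force between block and the fingers below 0.1 N), for 0.2 s.
2. the model's heel sits against both stop pins, the plunger pushed back (value of joint plunger above 0.0085 m and contact force between model and stop_left above 0.3 N and contact force between model and stop_right above 0.3 N and horizontal distance between model_heel and stop_plane below 0.008 m), for 0.3 s.
At the end, for the whole second after the job is handed in: Robot still holds the model home: plunger in over 8.5 mm, over 0.3 N on each stop pin, heel centred within 8 mm, square within 0.06 rad, flat on the bed (4 mm, 0.08 rad), still. Setting block flat on its case floor, let go, at rest (all of step 1 and all of step 2 and angle between the x axis of model and the x axis of gauge, either way round below 0.06 rad and angle between model's own z axis and vertical below 0.08 rad and z of model in the frame of gauge below 0.018 m and linear speed of each of model, block below 0.01 m/s and contact force between model and the fingers above 1 N); the arm keeps its last pose, push and grip.
It fails at once if the model is rammed into the stop pins (over 60 N) (contact force between model and stop_left above 60 N or contact force between model and stop_right above 60 N).
It fails at once if another model, the wash bottle or the scraper is moved (distance of any of arch, arch_far, wash_bottle, scraper from where it was at the start of the episode above 0.015 m).
It also fails if it takes over 72 s, if anything falls off the work surface, if the arm or the gripper's body presses on something with over 40 N, if the wrist force passes 120 N, or if a joint passes its speed limit or range.

### The arm

A 7-joint arm with a two-finger parallel gripper is mounted at the origin on the work surface. World frame = base frame: x ahead of the robot, y to its left, z up, the work surface at z = 0. Lengths are in mm, angles in rad, forces in N, time in s.
With the tool pointing down it reaches from about 400 to 850 mm from the base axis. Payload 4.5 kg.
Tool frame: the origin (TCP) lies on the centre line of the jaws, within the pads' length; the fingertips stand 19 mm ahead of it and the grasp point (between the pads) is the TCP; z points along the fingers, y is the line along which they close (so a half turn about z gives the same grasp; the last joint's range is limited). The gripper opens to 88 mm and grips with 3 to 60 N. Pads are 18 mm wide; open, the fingers measure 123 mm over their backs; the gripper's body (75 mm by 187 mm) begins 45 mm behind the grasp point.
Start: joints at [-1.298, 0.689, -0.195, 1.565, 0.157, 0.902, -0.215], TCP at [147.814, 607.291, 257.743] pointing down, gripper open.
Joint ranges: [-3.01, 3.01], [-0.46, 2.08], [-1.47, 1.51], [0.13, 2.56], [-1, 4.14], [0.04, 2.09], [-2.66, 2.66]. Speed limits (rad/s): [2.57, 2.57, 3.14, 3.14, 3.14, 3.14, 3.14].

### API

Orientations are given as a unit quaternion [w, x, y, z].
In Python, from rig import * gives the robot as it stands. Calls block until the motion is done:
- move_pose(position, orientation): joint-space move of the TCP to a pose.
- servo_line(position, max_speed=150, rot=None): straight line of the TCP; rot=None keeps the orientation; max_speed is the mean speed in mm/s.
- move_joints(angles): joint-space move.
- move_gripper(opening): finger opening in mm; the grip force is fixed at half the most; returns when the fingers have stopped.
- wait(seconds).
- ik(position, orientation): joint angles nearest the present ones, or None.
- read_camera(name): name is "side" or "top" or "wrist"; returns a dict with "pixels" (400x640x3 uint8, blue, green, red), "depth" (400x640 float32, mm along the optical axis (not along the pixel's ray), 0 where there is no reading), "vertical_fov" (degrees; the focal length in pixels is half the picture's height over the tangent of half this angle, whatever the lens; pixels are square), "cx", "cy" (the principal point, pixels), "k1" (the pictures are not rectified: a ray, as slopes to the right and down, at radius r is drawn at 1 + k1 r^2 times it, then the intrinsics apply), "rvec" (rotation vector, rad) and "tvec" (3), from world to camera coordinates, as OpenCV has them. Camera axes: x right, y down, z forward; pixel columns grow to the right and rows downward; lengths in mm; the calibration is good to about 2 mm. A picture is of the moment at which its call begins.
A pose or a line that the arm cannot do raises IKError and nothing moves.
- finish_job(): hands the job in; it is judged then, once.
Readings, each from a call of its own:
- read_time_s(): time.
- read_joints(): joint angles.
- read_dq(): joint speeds.
- read_joint_efforts(): joint torques, N m.
- read_tool_pos(): TCP position.
- read_ee_rot(): TCP orientation.
- read_force(): force on the tool from outside, world axes, zero at the start.
- read_ft_torque(): the same for the moment, N m.
- read_width(): finger opening in mm.
- read_grip_force(): force on a finger pad.
Only numpy, scipy, OpenCV 4.12 (cv2) and the standard library are available. Lean on these libraries where they do the work, as an engineer would, in place of code of your own. Each camera call takes 0.05 s, during which the arm holds its last target. There are 200 camera calls.

## Working session

There is one attempt and no reset: what is moved stays moved. The work goes in short steps, each a Python script; the robot and the scene stay as the last script left them, time stands still between calls to the robot, and variables do not carry over. Pictures are saved under pics/ and viewed, at most 10 in all, crops included, and the job is handed in when it is done.

```bash
mkdir -p pics; ls; cat > h.py <<'E'
from rig import *
import numpy as np, cv2
from scipy.spatial.transform import Rotation as R
def cam(name):
    c=read_camera(name); h=c["pixels"].shape[0]
    f=h/2/np.tan(np.radians(c["vertical_fov"])/2)
    v,u=np.mgrid[0:h,0:c["pixels"].shape[1]].astype(float)
    x=(u-c["cx"])/f; y=(v-c["cy"])/f; a,b=x.copy(),y.copy()
    for _ in range(15):
        s=1+c["k1"]*(a*a+b*b); a,b=x/s,y/s
    d=c["depth"]; P=np.stack([a*d,b*d,d],-1)
    M=cv2.Rodrigues(np.array(c["rvec"],float))[0]
    W=(P-np.array(c["tvec"],float).ravel())@M; W[d==0]=np.nan
    return c["pixels"],W
def down(yaw):  # tool z down, tool x at yaw in world
    q=(R.from_euler('z',yaw)*R.from_euler('x',np.pi)).as_quat()
    return [q[3],q[0],q[1],q[2]]
E
python3 - <<'E'
from h import *
for n in("top","side"):
    p,W=cam(n); cv2.imwrite(f"pics/{n}.png",p); np.save(f"{n}.npy",W); 
print(read_ee_rot(),read_time_s(),read_force())
E
```

```text
pics
[-5.23142601e-05  1.19079153e-01  9.92884422e-01 -8.23474947e-04] 0.1 [ 0.03184214 -0.63226521  0.40662637]
```

View pics/top.png

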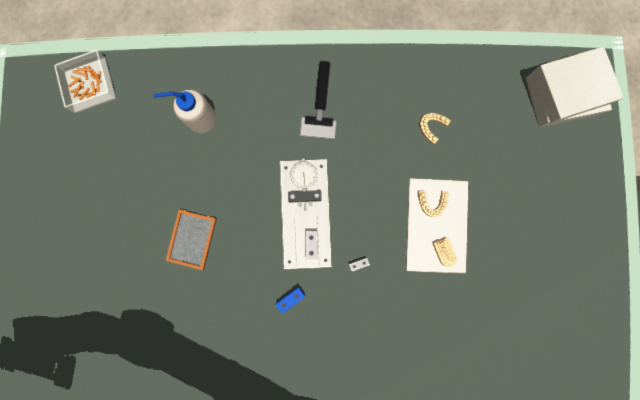

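View pics/side.png

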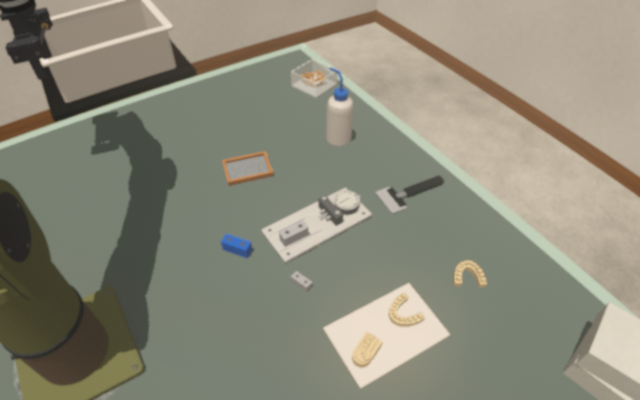

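Top view: the gauge is at (305,213), with its dial up at (304,174). The case is at (191,240), the board at (437,226), the arch at (433,203) and the quadrant model at (445,251).

Block candidates are grey on the bed (311,244), a small grey one (359,264) and a blue one (290,299). The one on the bed fits: it is not blue and is the larger of the other two. I'll confirm it in a crop and measure.

```bash
python3 - <<'E'
import cv2,numpy as np
p=cv2.imread("pics/top.png"); W=np.load("top.npy")
cv2.imwrite("pics/crop1.png",cv2.resize(p[150:310,270:480],None,fx=3.6,fy=3.6,interpolation=cv2.INTER_CUBIC))
def comp(name,m,roi):
    z=np.zeros(m.shape,np.uint8); a,b,c,d=roi; z[b:d,a:c]=m[b:d,a:c]
    n,l,s,_=cv2.connectedComponentsWithStats(z); k=1+np.argmax(s[1:,4])
    Q=W[l==k]; Q=Q[~np.isnan(Q[:,0])]
    r=cv2.minAreaRect(Q[:,:2].astype(np.float32)); print(name,len(Q),r,"z",np.percentile(Q[:,2],[5,50,95]),cv2.boxPoints(r).round(1).tolist())
    return Q
Z=W[...,2]; hsv=cv2.cvtColor(p,cv2.COLOR_BGR2HSV)
comp("gauge",Z>8,(270,150,340,280))
comp("head",(Z>36)&(Z<60),(280,185,330,206))
comp("block",Z>30,(290,222,335,265))
comp("small",Z>6,(340,250,380,280))
comp("case",(hsv[...,1]>150)&(hsv[...,2]>80),(160,200,220,275))
comp("lining",(hsv[...,1]<60)&(Z<15)&(hsv[...,2]>90),(165,205,218,275))
comp("board",p.min(2)>150,(400,170,480,280))
comp("model",Z>12,(430,232,465,272))
comp("arch",Z>12,(410,180,455,222))
comp("archfar",Z>10,(410,100,460,150))
comp("bottle",Z>30,(150,80,220,140))
E
```

```text
gauge 5081 ((540.170654296875, 15.27737045288086), (231.58522033691406, 100.2203140258789), 1.4467633962631226) z [10.71376892 14.73975481 44.40030145] [[423.1000061035156, 62.400001525878906], [425.70001220703125, -37.70000076293945], [657.2000122070312, -31.899999618530273], [654.7000122070312, 68.30000305175781]]
head 335 ((574.417236328125, 15.957778930664062), (20.18488883972168, 69.1818618774414), 1.1326788663864136) z [40.24647457 43.7173641  47.95169877] [[563.5999755859375, 50.29999923706055], [565.0, -18.799999237060547], [585.2000122070312, -18.399999618530273], [583.7999877929688, 50.70000076293945]]
block 327 ((472.4457092285156, 3.201669692993164), (22.654834747314453, 57.63147735595703), 89.04193878173828) z [40.61331761 43.93311939 46.81827602] [[443.3999938964844, -7.599999904632568], [501.1000061035156, -8.600000381469727], [501.3999938964844, 14.0], [443.79998779296875, 15.0]]
small 160 ((429.8013916015625, -96.14913940429688), (16.556182861328125, 40.465293884277344), 17.61660385131836) z [16.24963084 19.81415887 23.24558219] [[415.79998779296875, -79.400001525878
[... 1442 characters left out ...]
0999755859375, -291.5], [582.0999755859375, -292.20001220703125], [583.0, -228.0], [528.9000244140625, -227.3000030517578]]
archfar 360 ((727.0803833007812, -264.71258544921875), (54.14616012573242, 65.18805694580078), 54.89905548095703) z [11.18595999 16.75761769 23.88508121] [[684.7999877929688, -268.1000061035156], [738.2000122070312, -305.6000061035156], [769.2999877929688, -261.29998779296875], [716.0, -223.8000030517578]]
bottle 1308 ((748.8895874023438, 242.793212890625), (63.26482391357422, 74.34381103515625), 36.77992248535156) z [ 45.00796184 122.21222753 195.34482048] [[701.2999877929688, 253.60000610351562], [745.7999877929688, 194.10000610351562], [796.5, 232.0], [752.0, 291.5]]
```

View pics/crop1.png

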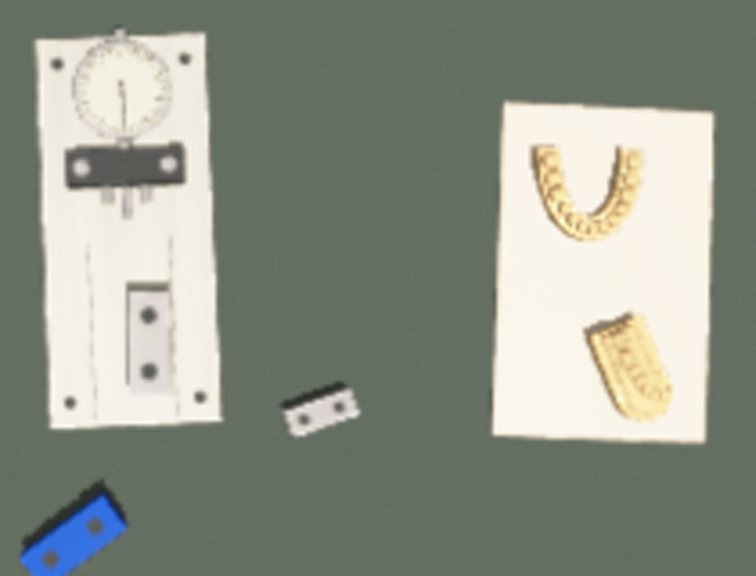

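The crop confirms it: the large grey block with two holes lies on the bed (crop 148,343). The small grey one (crop 320,410) and the blue one (crop 75,530) are decoys. The model's flat heel faces up-left (crop 612,323). Next I grasp the block.

```bash
cat >> h.py <<'E'
def best(p,yaw):
    o=[]
    for k in(-1,0,1,2):
        j=ik(p,down(yaw+k*np.pi))
        if j is not None: o.append((abs(j[6]),yaw+k*np.pi))
    return min(o)[1]
E
python3 - <<'E'
from h import *
B=[472.4,3.2]; yb=best([*B,150],np.radians(-1)); print("yaw",yb)
move_pose([*B,150],down(yb)); print(read_joints())
p,W=cam("wrist"); cv2.imwrite("pics/w1.png",p); np.save("w1.npy",W)
print(read_time_s(), read_tool_pos())
Z=W[...,2]; m=((Z>38)&(Z<50)).astype(np.uint8)
n,l,s,_=cv2.connectedComponentsWithStats(m)
for k in range(1,n):
    if s[k,4]>400: Q=W[l==k]; print(s[k],cv2.minAreaRect(Q[:,:2].astype(np.float32)))
E
```

```text
yaw 3.12413936106985
[ 0.13521579  0.70507077 -0.38656077  2.1080718   0.61339767  0.43726612
  0.82203635]
2.6167 [472.73665007   4.24094125 150.1054848 ]
[ 302  161   33   77 2374] ((473.7264099121094, 4.342028617858887), (23.9619083404541, 60.605960845947266), 89.30382537841797)
[ 293  298   82   16 1132] ((569.6207885742188, 16.22606658935547), (69.50878143310547, 12.482515335083008), 89.88884735107422)
```

View pics/w1.png

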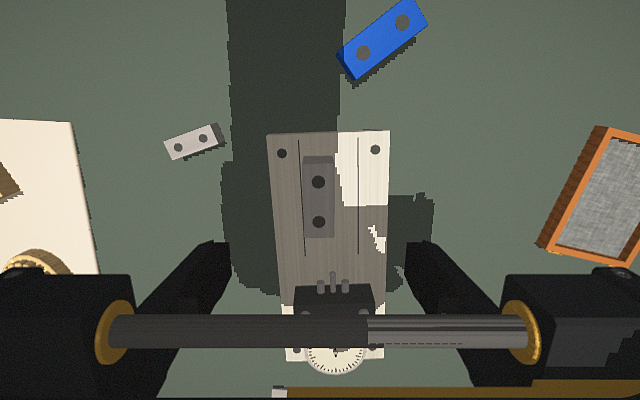

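The wrist view shows the block at (318,197), between the open fingers, with nothing in the descent path.

```bash
python3 - <<'E'
from h import *
y=np.radians(-0.7)+np.pi
move_pose([473.7,4.3,100],down(y)); servo_line([473.7,4.3,46],80)
move_gripper(10); print(read_width(),read_grip_force(),read_tool_pos())
servo_line([473.7,4.3,110],100); print(read_width(),read_force())
C=[489.5,260.5]; yc=best([*C,110],np.radians(-13.7)); print(yc)
yc=min((np.radians(-13.7)+k*np.pi for k in(-1,0,1)),key=lambda a:abs(a-y))
print(read_time_s(),yc); move_pose([*C,110],down(yc)); print(read_tool_pos())
servo_line([*C,46],100)
z=46
while z>36 :
    z-=1; servo_line([*C,z],30); f=read_force(); print(z,f.round(1) if hasattr(f,'round') else f)
    if f[2]>4: break
move_gripper(36); wait(.2)
servo_line([*C,130],120); print(read_time_s(),read_width())
p,W=cam("wrist"); cv2.imwrite("pics/w2.png",p); np.save("w2.npy",W)
p,W=cam("top"); cv2.imwrite("pics/t2.png",p); np.save("top2.npy",W)
E
```

```text
23.525124371223207 30.011703511700034 [473.73579992   4.43476388  45.98616161]
24.00380150204643 [ 0.05881726 -0.3461469  -2.78180861]
2.9024825460665697
5.5333 2.9024825460665697
[489.61225527 257.57028219 109.36544365]
45 [ 0.7  0.6 -3.1]
44 [ 1.1 -0.  -4. ]
43 [-0.5  0.2 -3.1]
42 [-0.2 -0.2 -3.8]
41 [ 0.8 -0.1 -2.9]
40 [-0.2  0.4 -3.1]
39 [-0.1  0.6 -2.2]
38 [ 0.1  0.1 -2.6]
37 [-1.4 -1.3  5.9]
11.0917 36.16362409522917
```

View pics/w2.png

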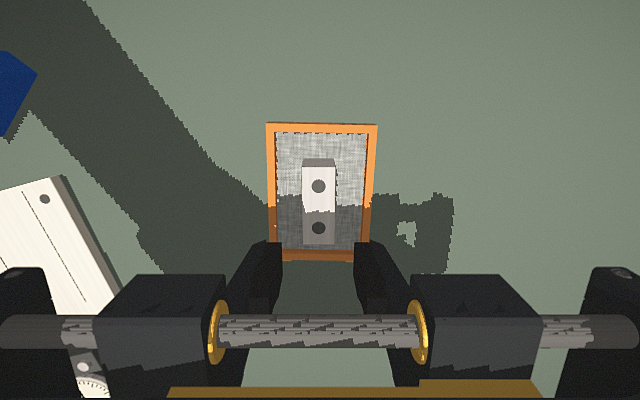

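The block lies flat in the case, at (318,203), and is let go. Now the model.

```bash
python3 - <<'E'
from h import *
W=np.load("w2.npy");Z=W[...,2]; m=((Z>30)&(Z<44)).astype(np.uint8); m[265:]=0;m[:,:280]=0;m[:,370:]=0
print("block",cv2.minAreaRect(W[m>0][:,:2].astype(np.float32)),np.median(Z[m>0]))
move_gripper(70)
M=[449.4,-281.3]; y=np.radians(22.2)+np.pi
move_pose([*M,140],down(y)); print(read_joints(),read_tool_pos(),read_time_s())
p,W=cam("wrist"); cv2.imwrite("pics/w3.png",p); np.save("w3.npy",W)
Z=W[...,2]; 
for lo in (10,14):
    m=((Z>lo)&(Z<45)).astype(np.uint8); m[262:]=0
    n,l,s,_=cv2.connectedComponentsWithStats(m)
    for k in range(1,n):
        if s[k,4]>400: Q=W[l==k]; print(lo,s[k],cv2.minAreaRect(Q[:,:2].astype(np.float32)))
E
```

```text
block ((489.2839660644531, 260.294189453125), (24.00366973876953, 59.900047302246094), 76.4802474975586) 35.566276257645555
[ 0.99253816  0.91273364 -0.92995345  1.93255999  1.00273221  0.85063994
  1.46446881] [ 450.1541286  -280.13815376  140.17281264] 13.8083
10 [ 295  155   43   76 2927] ((450.1509094238281, -282.1215515136719), (60.27217483520508, 33.45893859863281), 21.227258682250977)
10 [ 496  238   58   24 1140] ((430.4094543457031, -96.20771789550781), (17.052335739135742, 42.47182083129883), 18.638843536376953)
14 [ 295  156   43   75 2892] ((450.2276306152344, -282.09173583984375), (60.107479095458984, 33.45893859863281), 21.227258682250977)
14 [ 498  240   56   22 1005] ((430.4094543457031, -96.20771789550781), (17.052335739135742, 42.47182083129883), 18.638843536376953)
```

View pics/w3.png

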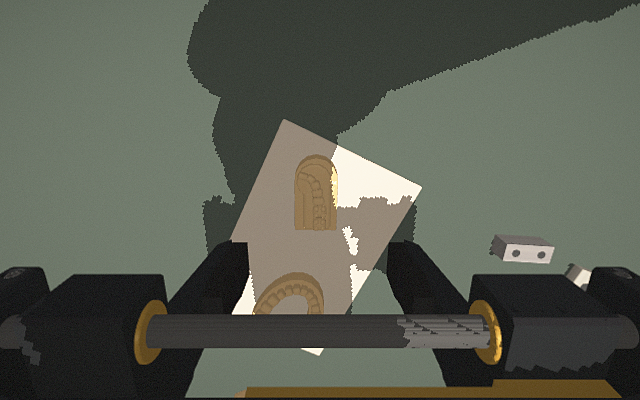

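Model at (316,195), heel at (316,229), and the arch stays clear. I pick up the model and refine the gauge pose from the saved views.

```bash
python3 - <<'E'
from h import *
def fit(n,zlo,zhi,xr,yr):
    W=np.load(n); Z=W[...,2]; Q=W[(Z>zlo)&(Z<zhi)&(W[...,0]>xr[0])&(W[...,0]<xr[1])&(W[...,1]>yr[0])&(W[...,1]<yr[1])]
    b=np.arange(xr[0],xr[1],4.); L=[];U=[];X=[]
    for x in b:
        q=Q[(Q[:,0]>=x)&(Q[:,0]<x+4),1]
        if len(q)>5: X.append(x+2);L.append(q.min());U.append(q.max())
    X=np.array(X)
    for nm,v in(("lo",np.array(L)),("hi",np.array(U))):
        k=np.ones(len(X),bool)
        for _ in range(5):
            c=np.polyfit(X[k],v[k],1); r=np.abs(v-np.polyval(c,X)); k=r<max(1.2,2*np.median(r))
        print(n,nm,"deg",np.degrees(np.arctan(c[0])).round(2),"y@540",np.polyval(c,540).round(2),k.sum(),len(X))
fit("top.npy",7,30,(430,650),(-60,90)); fit("top2.npy",7,30,(430,650),(-60,90)); fit("w1.npy",9,30,(430,550),(-60,90))
M=[450.2,-282.1]; y=np.radians(21.4)+np.pi
move_pose([*M,90],down(y)); servo_line([*M,27],60)
print(read_force()); move_gripper(15); print(read_width(),read_grip_force())
servo_line([*M,110],100); print(read_width(),read_tool_pos(),read_time_s())
E
```

```text
top.npy lo deg 1.48 y@540 -33.84 55 55
top.npy hi deg 1.41 y@540 64.21 55 55
top2.npy lo deg 1.49 y@540 -33.84 53 55
top2.npy hi deg 1.4 y@540 64.2 55 55
w1.npy lo deg 1.57 y@540 -33.97 30 30
w1.npy hi deg 1.37 y@540 65.22 30 30
[ 0.57107872 -0.10045366 -0.18665797]
33.724987005928135 30.000057220458984
33.65507372084591 [ 449.75249517 -282.11152021  109.46257536] 16.9917
```

```bash
cat >> h.py <<'E'
GY=np.radians(1.45); G0=np.array([540.2,15.3])
def g(x,y,z): return [G0[0]+x*np.cos(GY)-y*np.sin(GY),G0[1]+x*np.sin(GY)+y*np.cos(GY),z]
E
python3 - <<'E'
from h import *
move_pose(g(-62,0,110),down(GY+np.pi)); print(read_tool_pos(),g(-62,0,110))
servo_line(g(-62,0,46),80); z=46
while z>34.5:
    z-=1; servo_line(g(-62,0,z),25); f=np.array(read_force())
    print(z,f.round(1))
    if f[2]>2.5: break
move_gripper(44); wait(.2); zz=max(z,36); servo_line(g(-62,0,zz),20); move_gripper(15)
print(z,read_width(),read_tool_pos(),read_ee_rot(),down(GY+np.pi),read_time_s(),read_force())
p,W=cam("wrist"); cv2.imwrite("pics/w4.png",p); np.save("w4.npy",W)
p,W=cam("side"); cv2.imwrite("pics/s4.png",cv2.resize(p[160:290,220:400],None,fx=4,fy=4)) 
E
```

```text
[478.14541998  12.41001411 109.56144141] [np.float64(478.2198531422521), np.float64(13.731116482337162), 110]
45 [-1.1  0.4 -0.5]
44 [-0.8 -0.5 -0.6]
43 [-0.2 -0.1 -0.8]
42 [ 0.6  0.2 -0.4]
41 [-0.1 -0.1 -1.9]
40 [-0.1  0.5 -0.7]
39 [-0.2  0.8 -0.9]
38 [-0.2  0.  -0.7]
37 [-0.7 -0.3 -0.2]
36 [-1.1 -1.  12.1]
36 34.00516174649598 [478.23152884  13.70374807  36.00247673] [ 1.20789657e-05 -1.26508509e-02  9.99919975e-01 -1.50300393e-05] [np.float64(-7.747911309208078e-19), np.float64(-0.012653299407800642), np.float64(0.9999199438025509), np.float64(6.122743792906976e-17)] 22.7 [ 0.2668747  -0.49963904  0.09472969]
```

View pics/s4.png

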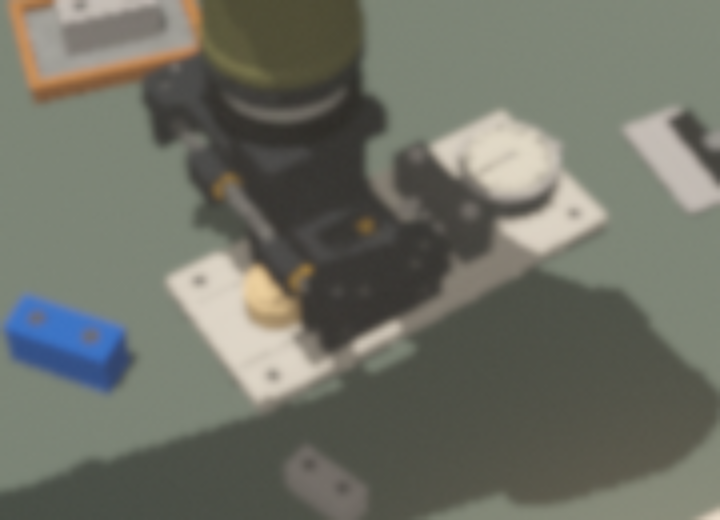

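View pics/w4.png

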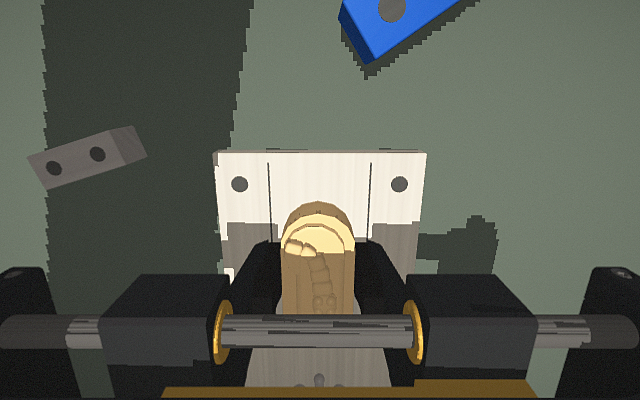

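The model lies flat at (318,260), held centrally between the bed grooves (268 and 370). Now the gentle slide.

```bash
python3 - <<'E'
from h import *
def st(x,v):
    servo_line(g(x,0,36),v); f=np.mean([read_force() for _ in range(5)],0)
    print(round(x,2),f.round(1),np.round(read_ft_torque(),2),(np.array(read_tool_pos())[:2]-G0).round(2)); return f
st(-32,40); x=-28; st(x,20)
while x<-8:
    x+= 1 if x<-18 else .4
    f=st(x,10)
    if f[0]<-13: break
wait(.3); print(read_force(),read_ft_torque(),read_width(),read_time_s())
E
```

```text
-32 [0.9 0.7 0. ] [ 0.01 -0.06  0.01] [-31.86  -0.78]
-28 [-0.  -0.2  1.2] [-0.03 -0.05  0.06] [-27.69  -0.7 ]
-27 [-1.   0.1  1. ] [0.02 0.23 0.03] [-27.11  -0.7 ]
-26 [-2.2  0.1  2.8] [-0.    0.29  0.04] [-26.04  -0.66]
-25 [-1.1 -0.7  1.9] [-0.05  0.29  0.02] [-24.92  -0.64]
-24 [-4.2 -1.2  4.7] [ 0.03  0.74 -0.04] [-24.62  -0.63]
-23 [-5.4  0.3  6.3] [-0.02  1.18 -0.02] [-24.35  -0.61]
-22 [-5.3  0.8  7.1] [-0.04  1.34 -0.05] [-23.83  -0.61]
-21 [-6.3 -0.9  8. ] [0.04 1.4  0.03] [-23.    -0.59]
-20 [-6.2 -0.1  7.6] [-0.01  1.42  0.03] [-22.11  -0.58]
-19 [-6.9 -0.4  7.9] [0.01 1.48 0.06] [-21.22  -0.56]
-18 [-7.3 -0.6  7.7] [0.04 1.53 0.03] [-20.31  -0.54]
-17.6 [-8.8 -0.9  8.6] [0.05 1.65 0.03] [-20.11  -0.55]
-17.2 [-9.1 -0.   8.4] [-0.01  1.61  0.02] [-19.74  -0.53]
-16.8 [-8.7 -0.4  9. ] [ 0.01  1.65 -0.06] [-19.44  -0.51]
-16.4 [-8.6 -0.6  9.3] [0.06 1.69 0.03] [-19.04  -0.49]
-16.0 [-9.3 -0.4  9.6] [0.04 1.68 0.02] [-18.69  -0.49]
-15.6 [-8.6 -0.8  8.6] [-0.01  1.76 -0.06] [-18.32  -0.5 ]
-15.2 [-9.  -0.1  8.7] [ 0.03  1.75 -0.01] [-17.97  -0.5 ]
-14.8 [-8.7  0.2  9.8] [ 0.    1.73 -0.04] [-17.64  -0.46]
-14.4 [-9.6  0.2  8.2] [0.03 1.72 0.05] [-17.26  -0.49]
-14.0 [-9.7 -0.1  9.6] [0.   1.82 0.02] [-16.9   -0.45]
-13.6 [-9.2 -0.4  9.3] [ 0.01  1.81 -0.01] [-16.53  -0.44]
-13.2 [-8.9 -0.   9.7] [0.04 1.83 0.02] [-16.17  -0.43]
-12.8 [-8.3 -1.3  9.1] [0.01 1.81 0.01] [-15.81  -0.42]
-12.4 [-8.9 -1.5  9.2] [ 0.03  1.89 -0.  ] [-15.44  -0.44]
-12.0 [-10.6  -0.9   9.5] [-0.04  1.92  0.05] [-15.12  -0.4 ]
-11.6 [-9.1 -1.2 10.3] [ 0.02  1.94 -0.03] [-14.87  -0.35]
-11.2 [-11.3  -0.6  11. ] [-0.04  2.15 -0.01] [-14.86  -0.42]
-10.8 [-11.6  -1.2  12. ] [ 0.01  2.24 -0.01] [-14.82  -0.42]
-10.4 [-11.9  -0.1  12.8] [ 0.    2.45 -0.06] [-14.8   -0.41]
-10.0 [-13.9   0.3  13.6] [ 0.05  2.55 -0.05] [-14.81  -0.4 ]
[-13.09699327  -0.37829872  13.02613567] [ 0.01690358  2.52992603 -0.01582051] 33.837658324360085 31.85
```

The TCP stalls at −14.8 mm (the pins) with near-zero yaw moment. I add a little preload and check the balance.

```bash
python3 - <<'E'
from h import *
for x in(-9.4,-8.8,-8.2):
    servo_line(g(x,0,36),8); wait(.1)
    F=[];T=[]
    for _ in range(20): F.append(read_force());T.append(read_ft_torque());wait(.02)
    print(x,np.mean(F,0).round(2),np.mean(T,0).round(3),(np.array(read_tool_pos())-[*G0,0]).round(2))
r=R.from_quat(np.roll(read_ee_rot(),-1)).as_matrix(); print("tool z",r[:,2].round(4),"yaw err deg",np.degrees(np.arctan2(-r[1,0],-r[0,0])-GY).round(3),read_width(),read_grip_force(),read_time_s())
p,W=cam("wrist"); cv2.imwrite("pics/w5.png",p)
p,W=cam("top"); cv2.imwrite("pics/t5.png",cv2.resize(p[145:285,205:405],None,fx=4,fy=4,interpolation=cv2.INTER_CUBIC))
E
```

```text
-9.4 [-14.38  -0.64  14.18] [ 0.01   2.826 -0.021] [-14.75  -0.39  35.98]
-8.8 [-15.54  -0.46  15.47] [ 0.017  3.075 -0.025] [-14.72  -0.42  35.99]
-8.2 [-16.9   -0.57  16.56] [ 0.036  3.304 -0.043] [-14.69  -0.37  35.98]
tool z [-0.0106 -0.0021 -0.9999] yaw err deg 0.103 34.00637372573042 30.007025599479675 33.9
```

View pics/w5.png

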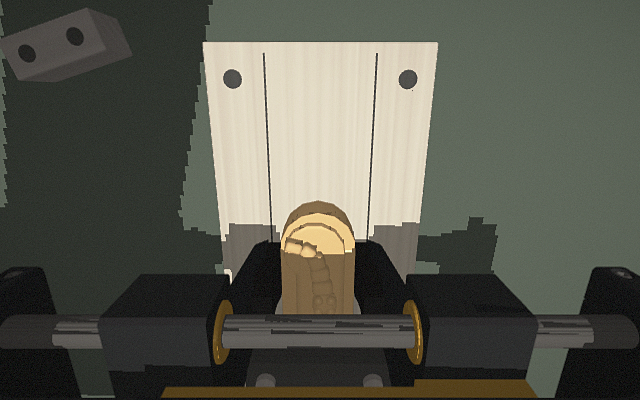

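View pics/t5.png

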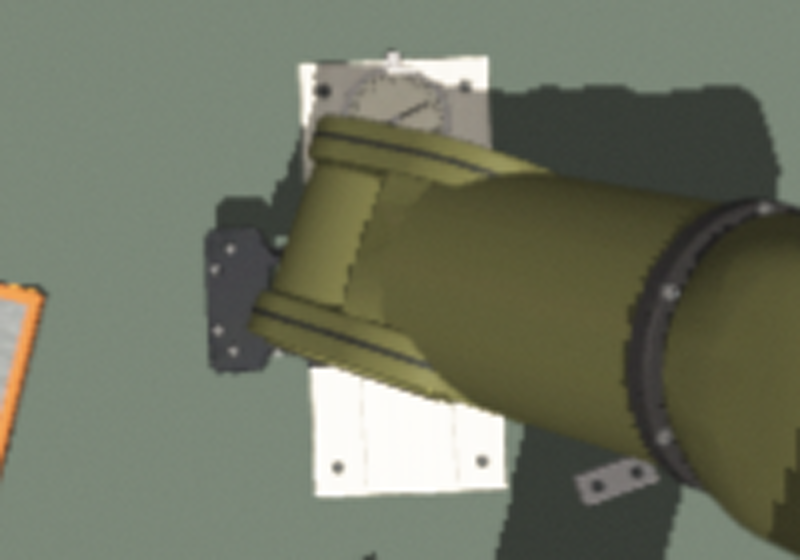

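The dial needle has swung, and the model has not slipped in the grip (318,255). The yaw moment of −0.04 Nm suggests the right pin carries more. I trim the yaw slightly to balance it.

```bash
python3 - <<'E'
from h import *
for d in(-.15,-.3,-.45,-.6):
    servo_line(g(-8.2,0,36),5,rot=down(GY+np.pi+np.radians(d))); wait(.1)
    F=[];T=[]
    for _ in range(25): F.append(read_force());T.append(read_ft_torque());wait(.02)
    t=np.mean(T,0); r=R.from_quat(np.roll(read_ee_rot(),-1)).as_matrix()
    print(d,np.mean(F,0).round(2),t.round(3),"yaw",np.degrees(np.arctan2(-r[1,0],-r[0,0])-GY).round(3),read_time_s())
    if t[2]>-.008: break
E
```

```text
-0.15 [-16.67  -0.67  16.41] [-0.     3.304  0.077] yaw -0.016 34.7667
```

```bash
python3 - <<'E'
from h import *
def meas(n):
    F=[];T=[]
    for _ in range(n): F.append(read_force());T.append(read_ft_torque());wait(.02)
    return np.mean(F,0),np.mean(T,0)
d=-.055
for i in range(5):
    servo_line(g(-7.8,0,36),5,rot=down(GY+np.pi+np.radians(d))); wait(.2)
    f,t=meas(40); print(round(d,3),f.round(2),t.round(3),read_time_s())
    if abs(t[2])<.015: break
    d+=.7*t[2]/.8
wait(.5); f,t=meas(40); print(f.round(2),t.round(3),read_tool_pos(),np.abs(read_dq()).max(),read_grip_force())
if abs(t[2])<.025: print(finish_job())
E
```

```text
-0.055 [-17.5   -0.47  17.15] [-3.000e-03  3.458e+00 -4.200e-02] 35.8833
-0.092 [-17.43  -0.59  17.04] [-0.01   3.457 -0.008] 37.0
[-17.56  -0.53  16.95] [-3.000e-03  3.459e+00 -1.500e-02] [525.52141903  14.91404734  35.96712049] 0.0014549415544038878 30.008077919483185
the job is handed in; nothing more can be done
None
```

The job is handed in: the setting block lies flat in its case, and the arm still holds the model on the gauge bed against both stop pins at about 17.5 N. The pins aren't sensed directly; I judged the seating from the stall at the pins and a near-zero yaw moment.

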